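# Fill the round stain-bottle carrier

### The arm

A 6-joint arm with a two-finger parallel gripper is mounted at the origin on the work surface. World frame = base frame: x ahead of the robot, y to its left, z up, the work surface at z = 0. Lengths are in m, angles in rad, forces in N, time in s.
With the tool pointing down it reaches from about 0.375 to 0.825 m from the base axis. Payload 5.5 kg.
Tool frame: the origin (TCP) lies on the centre line of the jaws, within the pads' length; the fingertips stand 22 mm ahead of it and the grasp point (between the pads) lies 3 mm ahead of it (tips_ahead is the distance from the TCP to the fingertips, in m); z points along the fingers, y is the line along which they close (so a half turn about z gives the same grasp; the last joint's range is limited). The gripper opens to 85 mm and grips with 20 to 120 N. Pads are 22 mm wide; open, the fingers measure 114 mm over their backs; the gripper's body (76 mm by 85 mm) begins 54 mm behind the grasp point. The pads swing forward as they close: fully open they stand 13 mm farther back than shut.
Start: joints at [1.147, 0.314, -0.047, 1.21, 0, 1.571], TCP at [0.247, 0.547, 0.253] pointing down, gripper open.
Joint ranges: [-2.67, 2.67], [-0.69, 1.73], [-1.03, 1.25], [-2.08, 2.16], [-1.42, 1.45], [-3.14, 3.14]. Speed limits (rad/s): [2.39, 2.39, 3.01, 3.14, 3.14, 3.14].

### API

Orientations are given as a rotation vector (axis times angle).
In Python, from cell import * gives the robot as it stands.
- The arm moves only by the shell command python3 -m crank 'ROWS'. ROWS is JSON, a list of rows, each a list of 3 entries, a list of its own where there are three numbers: the turn, a rotation vector about the world's x, y, z in degrees, then the shift along the world's x, y, z in m, then the opening in per cent of the stroke, from 0 (shut) to 100 (fully open). A call has 1 to 12 rows; each row is the pose to reach, as a shift and turn from the pose commanded when the call began; what a row does not reach only later rows make up. A row lasts 1/10 s, in which the tool goes at most 50 mm and 8.59 degrees, less where a joint would pass 70% of its speed; a pose out of reach is approached as far as the arm can. A call with a gripper value outside its range is refused whole. The fingers move at their own pace and stop on an object; the grip force is fixed at half the most. Time passes only in rows, so rows that repeat a pose let the fingers close. It gives the time, the measured TCP pose, the force, the opening and the grip force at its end, in the units of the state.
- get_obs(): the state, without advancing time (a new reading comes with each control period).
- get_image(name): name is "scene" or "side" or "wrist"; returns a dict with "color" (420x560x3 uint8, red, green, blue), "depth" (420x560 float32, m along the optical axis (not along the pixel's ray), 0 where there is no reading), "camera_matrix" (3x3 intrinsics, pixels), "R" (3x3) and "t" (3): a world point X has camera coordinates R X + t. Camera axes: x right, y down, z forward; pixel columns grow to the right and rows downward; lengths in m; the calibration is good to about 2 mm. A picture is of the moment at which its call begins.
- close_job(): hands the job in; it is judged then, once.
The state is a dict: "time": time; "q": joint angles; "dq": joint speeds; "tau": joint torques, N m; "ee_pos": TCP position; "orientation": TCP orientation; "contact_force": force on the tool from outside, world axes, zero at the start; "torque": the same for the moment, N m; "grip_width": opening from 0.0 (shut) to 1.0 (fully open); "finger_force": force on a finger pad.
Only numpy, scipy, OpenCV 4.12 (cv2) and the standard library are available. Lean on these libraries where they do the work, as an engineer would, in place of code of your own. Each camera call takes 0.05 s, during which the arm holds its last target. There are 200 camera calls.

### The job

Two amber bottles with yellow caps are still standing on the bench: put them upright into the two empty places of the round green carrier, one in each, so that the seven yellow-capped bottles stand on its floor as a full cluster. Set them down without dropping them, and leave the red-capped bottle where it is.

Things in the scene. Friction and masses are not known exactly. Their poses are not given: they have to be found in the camera images.
- vial_1_center (a point): Loose amber glass stain bottle standing on the bench, 86 mm tall, 40 to 85 g: body 31 mm in diameter, shoulder from 42 to 50 mm, rigid yellow cap 16 mm in diameter from 50 to 86 mm above its underside. The point is its centre, on its axis, 43 mm above its underside (the cap's middle is 25 mm higher); z points to the cap. To be packed, in either place.
- vial_2_center (a point): Loose amber glass stain bottle standing on the bench, 86 mm tall, 40 to 85 g: body 31 mm in diameter, shoulder from 42 to 50 mm, rigid yellow cap 16 mm in diameter from 50 to 86 mm above its underside. The point is its centre, on its axis, 43 mm above its underside (the cap's middle is 25 mm higher); z points to the cap. The other one to be packed.
- carrier: Round green tub that stays put: inside diameter 125, rim 40 high, floor 4 thick (mm). Origin: middle of its underside, on the bench; z up. One loose yellow-capped bottle stands in the middle, four in a ring 41 mm from it at 60, 120, 240, 300 degrees from x; the two empty places are at x = +41 and -41 mm, y = 0. Bodies are 10 mm apart; no caps lie along y from an empty place.
- vial_red_center (a point): Bystander: the same bottle with a red cap, 86 mm tall, body 31 mm in diameter; the point is its centre, 43 mm above its underside. All things that stand loose on the bench start with at least 80 mm between their axes.

How it is judged:
By the outcome, as a careful person would: the job done as asked, in the order asked, and still so for the second after the job is handed in, with the robot touching nothing.
It also fails if it takes over 53 s, if anything falls off the work surface, if the arm or the gripper's body presses on something with over 40 N, if the wrist force passes 120 N, or if a joint passes its speed limit or range.

## Working session

There is one attempt and no reset: what is moved stays moved. The work goes in short steps, Python scripts to look and compute and a shell command to move; the robot and the scene stay as the last step left them, time stands still between calls to the robot, and variables do not carry over. Pictures are saved under pics/ and viewed, at most 10 in all, crops included, and the job is handed in when it is done.

```bash
mkdir -p pics; ls; cat > h.py <<'E'
from cell import *
import numpy as np, cv2
def grab(n,f=None):
    im=get_image(n)
    if f: cv2.imwrite('pics/'+f,im['color'][:,:,::-1])
    return im
def cloud(im):
    d=im['depth'];K=im['camera_matrix'];v,u=np.indices(d.shape)
    c=np.stack([(u-K[0,2])/K[0,0]*d,(v-K[1,2])/K[1,1]*d,d],-1)
    return (c-im['t'])@im['R']
E
python3 - <<'E'
from h import *
o=get_obs();print(o)
a=grab('scene');b=grab('side')
cv2.imwrite('pics/s1.png',a['color'][:,:,::-1]);cv2.imwrite('pics/d1.png',b['color'][:,:,::-1])
for im in (a,b):
    P=cloud(im);hsv=cv2.cvtColor(im['color'],cv2.COLOR_RGB2HSV)
    print('cam',-im['R'].T@im['t'])
    for nm,lo,hi in (('yel',(20,110,90),(35,255,255)),('green',(40,60,40),(90,255,255)),('red',(0,150,90),(6,255,255))):
        m=cv2.inRange(hsv,lo,hi);n,l,s,c=cv2.connectedComponentsWithStats(m)
        for i in range(1,n):
            if s[i,4]>40:
                p=P[(l==i)&(im['depth']>0)]
                if len(p): print(nm,s[i],c[i].round(),np.median(p,0).round(3),p.min(0).round(3),p.max(0).round(3))
E
```

```text
pics
{'time': 0.0, 'q': array([ 1.14699329e+00,  3.14206689e-01, -4.81025512e-02,  1.21017020e+00,
       -5.40762541e-06,  1.57076435e+00]), 'dq': array([ 0.00011293,  0.00128861,  0.0005612 , -0.0002856 ,  0.00044232,
        0.00120959]), 'tau': array([-7.69508260e-04, -5.39593577e+01,  3.39746618e+01,  1.92368380e-02,
        3.89903926e-05,  6.81159449e-06]), 'ee_pos': array([0.24651723, 0.54642554, 0.25243581]), 'orientation': array([-6.60614789e-01, -3.07099248e+00,  2.58618594e-03]), 'contact_force': array([0.044916  , 0.30503004, 0.15920246]), 'torque': array([-0.02043346,  0.04772972,  0.03697712]), 'finger_force': 0.0, 'grip_width': 1.0030394041599633}
cam [0.98365965 0.24734127 0.8199331 ]
yel [202 150   9  17  88] [206. 157.] [ 0.487 -0.259  0.076] [ 0.48  -0.271  0.05 ] [ 0.493 -0.255  0.087]
yel [   0  157   52   51 2180] [ 24. 181.] [ 0.757 -0.488  0.111] [ 0.671 -0.684 -0.004] [ 0.818 -0.436  0.116]
yel [174 192  11  17 105] [180. 199.] [ 0.607 -0.231  0.076] [ 0.567 -0.298  0.   ] [ 0.612 -0.226  0.088]
yel [351 237   9  16  72] [355. 243.] [0.512 0.11  0.088] [0.50
[... 1327 characters left out ...]
216   9  20  90] [202. 223.] [0.591 0.107 0.088] [0.584 0.095 0.053] [0.599 0.111 0.092]
yel [215 229   9  20  93] [218. 237.] [0.549 0.109 0.088] [0.543 0.096 0.055] [0.557 0.112 0.093]
yel [232 243   9  19 100] [235. 250.] [0.509 0.11  0.088] [0.502 0.098 0.053] [0.517 0.113 0.092]
yel [207 248   9  21  99] [211. 256.] [0.53  0.145 0.088] [0.525 0.132 0.053] [0.539 0.148 0.091]
green [208 220  15  12 112] [215. 225.] [0.603 0.068 0.032] [ 0.585  0.037 -0.001] [0.636 0.097 0.079]
green [ 184  221   76   74 2253] [223. 263.] [0.536 0.122 0.013] [ 0.483  0.015 -0.003] [0.642 0.17  0.063]
red [187 127  30  24 110] [201. 139.] [ 0.794 -0.077  0.035] [ 0.786 -0.122  0.031] [ 0.802 -0.034  0.039]
```

```bash
python3 - <<'E'
from h import *
from scipy.spatial.transform import Rotation as Ro
o=get_obs();R=Ro.from_rotvec(o['orientation']).as_matrix()
print('tool x,y yaw',[np.degrees(np.arctan2(R[1,k],R[0,k])).round(1) for k in (0,1)])
allc=[]
for n in ('scene','side'):
    im=grab(n);P=cloud(im);hsv=cv2.cvtColor(im['color'],cv2.COLOR_RGB2HSV)
    m=cv2.inRange(hsv,(20,110,90),(35,255,255))|cv2.inRange(hsv,(0,150,90),(6,255,255));N,l,s,c=cv2.connectedComponentsWithStats(m)
    L=[]
    for i in range(1,N):
        if 40<s[i,4]<150:
            p=P[(l==i)&(im['depth']>0)]
            if np.median(p[:,2])<.05: continue
            t=p[(p[:,2]>np.percentile(p[:,2],98)-.006)]
            d=p[(abs(p[:,2]-np.median(p[:,2]))<.03)]
            # silhouette midpoint: intersect component-centre ray with mid-height of cap
            top=(t.min(0)+t.max(0))/2
            u,v=s[i,0]+(s[i,2]-1)/2,s[i,1]+(s[i,3]-1)/2
            r=im['R'].T@np.linalg.inv(im['camera_matrix'])@[u,v,1];C=-im['R'].T@im['t']
            zc=.072 if top[1]>0 else .068
            q=C+r*(zc-C[2])/r[2]
            L.append(q);print(n,len(t),top.round(4),'ray',q.round(4))
    L=np.array(L);L=L[L[:,1]>0][:,:2]
    A=[a for a in L]
    ctr=A[int(np.argmin(np.linalg.norm(L-L.mean(0),axis=1)))];
    best=None
    pat=np.array([[0,0]]+[[.041*np.cos(a),.041*np.sin(a)] for a in np.radians([60,120,240,300])])
    for th in np.radians(np.arange(0,180,.5)):
        for c0 in [L.mean(0)]:
            Q=pat@np.array([[np.cos(th),np.sin(th)],[-np.sin(th),np.cos(th)]])+c0
            e=np.linalg.norm(L[:,None]-Q[None],axis=2).min(1);e=np.sqrt((e**2).mean())
            if best is None or e<best[0]: best=(e,np.degrees(th),c0)
    e,th,c0=best;d=.041*np.array([np.cos(np.radians(th)),np.sin(np.radians(th))])
    print('fit',best,'places',c0+d,c0-d)
a=grab('scene','s2.png');b=grab('side','d2.png')
cv2.imwrite('pics/both.png',np.hstack([cv2.resize(x['color'][80:340,120:460],(400,306))[:,:,::-1] for x in(a,b)]))
E
```

```text
tool x,y yaw [np.float64(155.7), np.float64(65.7)]
scene 35 [ 0.4842 -0.2638  0.0839] ray [ 0.4864 -0.2622  0.068 ]
scene 43 [ 0.6045 -0.2365  0.0846] ray [ 0.6053 -0.2361  0.068 ]
scene 40 [ 0.6267 -0.1108  0.0853] ray [ 0.6273 -0.1116  0.068 ]
scene 47 [0.5091 0.1068 0.0894] ray [0.5066 0.1072 0.072 ]
scene 41 [0.5705 0.0701 0.0891] ray [0.5677 0.0698 0.072 ]
scene 48 [0.5507 0.1058 0.0891] ray [0.5496 0.1065 0.072 ]
scene 48 [0.531  0.1418 0.0881] ray [0.5303 0.1433 0.072 ]
scene 51 [0.592  0.1043 0.0884] ray [0.5911 0.1051 0.072 ]
fit (np.float64(0.0010243306931180432), np.float64(58.00000000000001), array([0.54906307, 0.10637945])) places [0.57078976 0.14114942] [0.52733638 0.07160948]
side 33 [ 0.605  -0.2371  0.0846] ray [ 0.6058 -0.2385  0.068 ]
side 34 [ 0.4857 -0.2642  0.0852] ray [ 0.4859 -0.266   0.068 ]
side 25 [ 0.6273 -0.1129  0.085 ] ray [ 0.6306 -0.1161  0.068 ]
side 52 [0.5916 0.102  0.0888] ray [0.5929 0.1023 0.072 ]
side 58 [0.5099 0.1048 0.0885] ray [0.5108 0.1054 0.072 ]
side 61 [0.532  0.1395 0.0883] ray [0.5324 0.1404 0.072 ]
fit (np.float64(0.013668314671331958), np.float64(58.00000000000001), array([0.54536142, 0.11605784])) places [0.56708811 0.15082782] [0.52363473 0.08128787]
```

View pics/both.png

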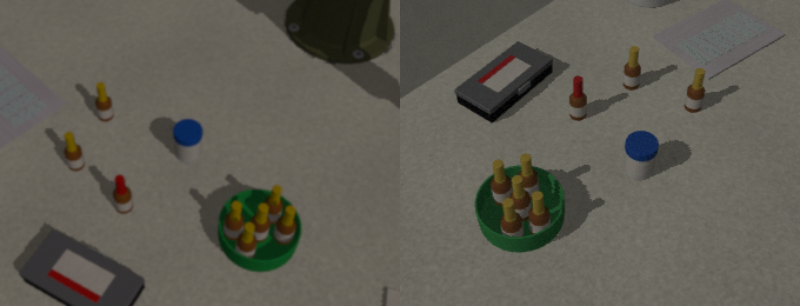

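```bash
python3 -m crank '[[[0,0,-97.2],[0.2,-0.45,-0.05],60],[[0,0,-97.2],[0.2,-0.45,-0.05],60],[[0,0,-97.2],[0.2,-0.45,-0.05],60],[[0,0,-97.2],[0.2,-0.45,-0.05],60],[[0,0,-97.2],[0.2,-0.45,-0.05],60],[[0,0,-97.2],[0.2,-0.45,-0.05],60],[[0,0,-97.2],[0.2,-0.45,-0.05],60],[[0,0,-97.2],[0.2,-0.45,-0.05],60],[[0,0,-97.2],[0.2,-0.45,-0.05],60],[[0,0,-97.2],[0.2,-0.45,-0.05],60],[[0,0,-97.2],[0.2,-0.45,-0.05],60],[[0,0,-97.2],[0.2,-0.45,-0.05],60]]'; python3 - <<'E'
from h import *
grab('wrist','w1.png')
from scipy.spatial.transform import Rotation as Ro
o=get_obs();R=Ro.from_rotvec(o['orientation']).as_matrix();print(R.round(3),o['ee_pos'],np.degrees(np.arctan2(R[1,1],R[0,1])),o['q'])
E
```

```text
time: 1.5
ee_pos: [0.4471, 0.0952, 0.2031]
orientation: [-2.747, -1.524, 0.0]
contact_force: [-0.3, -0.2, 0.2]
grip_width: 0.599
finger_force: 0.0
[[ 0.528  0.849 -0.   ]
 [ 0.849 -0.528  0.   ]
 [-0.    -0.    -1.   ]] [0.44694754 0.09580978 0.20320534] -31.8498778472526 [ 2.11127528e-01  7.48237986e-02 -4.58092589e-01  1.03806605e+00
  6.11722989e-05  2.33780908e+00]
```

```bash
python3 -m crank '[[[0,0,0],[0.04,-0.085,0],60],[[0,0,0],[0.08,-0.17,0],60],[[0,0,0],[0.12,-0.25,0],60],[[0,0,0],[0.158,-0.332,0],60],[[0,0,0],[0.158,-0.332,0],60],[[0,0,0],[0.158,-0.332,0],60],[[0,0,0],[0.158,-0.332,0],60],[[0,0,0],[0.158,-0.332,0],60],[[0,0,0],[0.158,-0.332,0],60],[[0,0,0],[0.158,-0.332,0],60]]'; cat >> h.py <<'E'
def caps(im):
    P=cloud(im);hsv=cv2.cvtColor(im['color'],cv2.COLOR_RGB2HSV)
    m=cv2.inRange(hsv,(20,110,70),(35,255,255));N,l,s,c=cv2.connectedComponentsWithStats(m)
    for i in range(1,N):
        if s[i,4]>100:
            p=P[(l==i)&(im['depth']>0)]
            if len(p)<20: print('nodepth',s[i]);continue
            t=p[abs(p[:,2]-np.percentile(p[:,2],90))<.004]
            print(s[i],len(t),'box mid',((t.min(0)+t.max(0))/2).round(4),'size',np.ptp(t,axis=0).round(4))
E
python3 - <<'E'
from h import *
caps(grab('wrist','w2.png')); print(get_obs()['ee_pos'])
E
```

```text
time: 2.55
ee_pos: [0.6044, -0.2346, 0.2028]
orientation: [-2.739, -1.535, 0.001]
contact_force: [0.4, 0.6, -0.1]
grip_width: 0.599
finger_force: 0.0
[262 191  25  36 729] 430 box mid [ 0.605  -0.2369  0.0856] size [0.0154 0.0156 0.0057]
[ 0.60423607 -0.23398268  0.20306169]
```

View pics/w2.png

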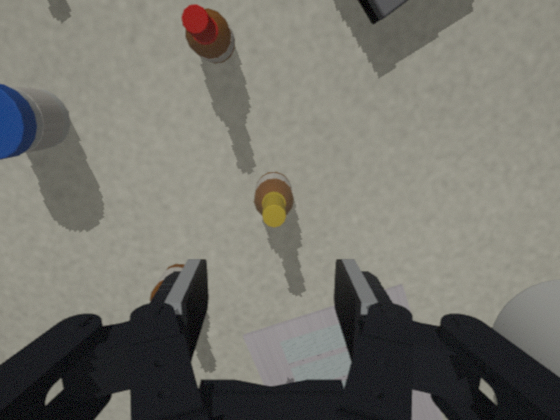

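```bash
python3 -m crank '[[[0,0,0],[0,-0.002,-0.04],60],[[0,0,0],[0,-0.002,-0.08],60],[[0,0,0],[0,-0.002,-0.11],60],[[0,0,0],[0,-0.002,-0.125],60],[[0,0,0],[0,-0.002,-0.125],60],[[0,0,0],[0,-0.002,-0.125],10],[[0,0,0],[0,-0.002,-0.125],10],[[0,0,0],[0,-0.002,-0.125],10],[[0,0,0],[0,-0.002,-0.125],10],[[0,0,0],[0,-0.002,-0.125],10],[[0,0,0],[0,-0.002,-0.125],10],[[0,0,0],[0,-0.002,-0.125],10]]'
```

```text
time: 3.8
ee_pos: [0.6062, -0.2375, 0.0805]
orientation: [2.739, 1.534, 0.004]
contact_force: [-0.1, 0.6, 6.3]
grip_width: 0.163
finger_force: 58.7
```

```bash
python3 -m crank '[[[0,0,0],[0,0,0.01],10],[[0,0,0],[0,0,0.04],10],[[0,0,0],[0,0,0.08],10],[[0,0,0],[0,0,0.125],10],[[0,0,0],[0,0,0.125],10],[[0,0,0],[0,0,0.125],10],[[0,0,0],[0,0,0.125],10]]'; python3 - <<'E'
from h import *
im=grab('wrist','w3.png');caps(im);o=get_obs();print(o['ee_pos'],o['contact_force'])
E
```

```text
time: 4.5
ee_pos: [0.6041, -0.2369, 0.2027]
orientation: [-2.74, -1.535, 0.001]
contact_force: [-1.1, -1.3, -0.7]
grip_width: 0.162
finger_force: 58.5
[ 250  250   43   82 2891] 1523 box mid [ 0.6041 -0.237   0.2085] size [0.0168 0.0162 0.0079]
[151 293  25  18 295] 65 box mid [ 0.4883 -0.2617  0.0651] size [0.0101 0.0103 0.0062]
[ 0.60381817 -0.23679015  0.20201553] [-0.35248642 -0.04260579 -0.82414082]
```

View pics/w3.png

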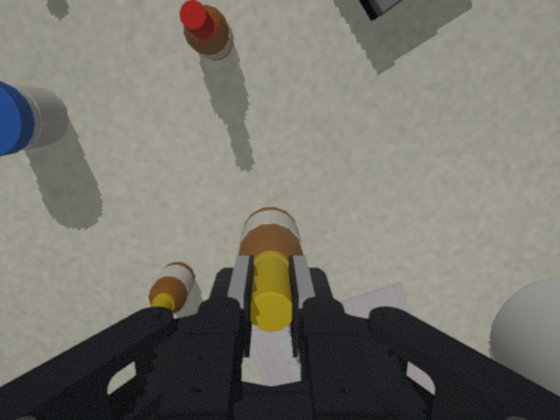

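```bash
python3 -m crank '[[[0,0,0],[-0.003,0.03,0],10],[[0,0,0],[-0.007,0.075,0],10],[[0,0,0],[-0.011,0.12,0],10],[[0,0,0],[-0.015,0.165,0],10],[[0,0,0],[-0.019,0.21,0],10],[[0,0,0],[-0.023,0.255,0],10],[[0,0,0],[-0.027,0.3,0],10],[[0,0,0],[-0.03,0.345,0],10],[[0,0,0],[-0.033,0.377,0],10],[[0,0,0],[-0.033,0.377,0],10],[[0,0,0],[-0.033,0.377,0],10],[[0,0,0],[-0.033,0.377,0],10]]'; python3 - <<'E'
from h import *
im=grab('wrist','w4.png');caps(im);o=get_obs();print(o['ee_pos'],o['contact_force'])
print('scene');caps(grab('scene'));print('side');caps(grab('side'))
E
```

```text
time: 5.75
ee_pos: [0.5713, 0.139, 0.2024]
orientation: [-2.741, -1.534, 0.003]
contact_force: [-0.5, -1.4, 0.4]
grip_width: 0.167
finger_force: 58.6
[206 216  31  39 853] 446 box mid [0.5313 0.1407 0.0893] size [0.0157 0.0155 0.0057]
[307 216  31  40 864] 437 box mid [0.5914 0.1031 0.0894] size [0.0156 0.0163 0.0054]
[ 250  250   43   82 2930] 1552 box mid [0.5713 0.1388 0.2083] size [0.0166 0.0167 0.0079]
[0.57151291 0.13869561 0.2026635 ] [ 0.25912409 -0.60309985 -0.44157531]
scene
[201 150  11  17 128] 37 box mid [ 0.4863 -0.2634  0.0843] size [0.0161 0.0171 0.0051]
[   0  157   54   51 2225] 2000 box mid [ 0.7586 -0.4981  0.112 ] size [0.1182 0.1225 0.0078]
[317 251   9  17 127] 51 box mid [0.5699 0.069  0.0892] size [0.0143 0.0144 0.0056]
[338 253  10  18 120] 43 box mid [0.5504 0.1059 0.0889] size [0.0144 0.0123 0.0063]
[326 269  11  18 153] 62 box mid [0.5914 0.1039 0.0893] size [0.0161 0.0136 0.0062]
side
[ 310   22   50   30 1154] 1013 box mid [ 0.7598 -0.5003  0.1125] size [0.1209 0.1229 0.0064]
[368 138  11  18 119] 38 box mid [ 0.4853 -0.2649  0.0854] size [0.0143 0.0161 0.0063]
[222 211   9  20 119] 52 box mid [0.5698 0.0674 0.0892] size [0.0148 0.0161 0.0055]
[200 216   9  20 102] 31 box mid [0.5901 0.1005 0.089 ] size [0.014  0.0121 0.0044]
[215 229  11  20 144] 54 box mid [0.5497 0.1038 0.0892] size [0.0141 0.014  0.0063]
[232 242  10  21 160] 61 box mid [0.5094 0.1046 0.0897] size [0.0146 0.0149 0.0064]
[207 248  12  21 159] 68 box mid [0.5312 0.1393 0.0897] size [0.0148 0.0145 0.0055]
```

View pics/w4.png

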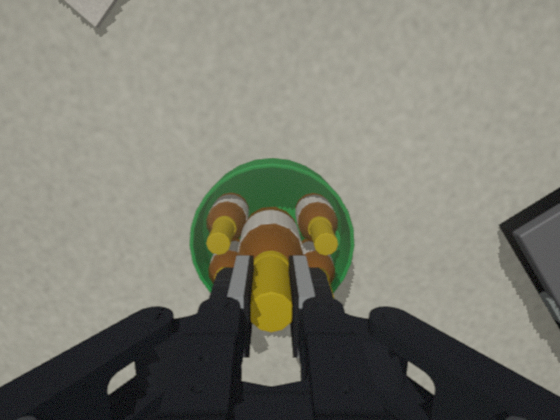

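```bash
python3 -m crank '[[[0,0,0],[0,0,-0.03],10],[[0,0,0],[0,0,-0.06],10],[[0,0,0],[0,0,-0.085],10],[[0,0,0],[0,0,-0.1],10],[[0,0,0],[0,0,-0.11],10],[[0,0,0],[0,0,-0.115],10],[[0,0,0],[0,0,-0.115],10],[[0,0,0],[0,0,-0.115],10]]'; python3 -m crank '[[[0,0,0],[0,0,-0.001],10],[[0,0,0],[0,0,-0.002],10],[[0,0,0],[0,0,-0.002],10],[[0,0,0],[0,0,-0.002],10]]';
```

```text
time: 6.7
ee_pos: [0.5724, 0.1399, 0.0892]
orientation: [2.741, 1.535, 0.002]
contact_force: [-1.2, -0.2, 0.2]
grip_width: 0.164
finger_force: 58.6
time: 7.1
ee_pos: [0.5718, 0.14, 0.0865]
orientation: [2.741, 1.536, 0.0]
contact_force: [0.1, -0.8, -0.8]
grip_width: 0.17
finger_force: 58.6
```

```bash
python3 -m crank '[[[0,0,0],[0,0,-0.001],10],[[0,0,0],[0,0,-0.0015],10],[[0,0,0],[0,0,-0.0015],10],[[0,0,0],[0,0,-0.0015],10]]';python3 -m crank '[[[0,0,0],[0,0,-0.001],10],[[0,0,0],[0,0,-0.001],10],[[0,0,0],[0,0,-0.001],10]]';
```

```text
time: 7.5
ee_pos: [0.5717, 0.1399, 0.0847]
orientation: [-2.741, -1.535, 0.0]
contact_force: [0.0, 0.5, -0.5]
grip_width: 0.166
finger_force: 58.6
time: 7.8
ee_pos: [0.572, 0.1401, 0.0846]
orientation: [2.741, 1.536, 0.001]
contact_force: [-1.9, -0.8, 5.0]
grip_width: 0.166
finger_force: 59.3
```

```bash
python3 -m crank '[[[0,0,0],[0,0,0.0005],28],[[0,0,0],[0,0,0.0005],28],[[0,0,0],[0,0,0.0005],28],[[0,0,0],[0,0,0.0005],28],[[0,0,0],[0,0,0.005],28],[[0,0,0],[0,0,0.015],28],[[0,0,0],[0,0,0.04],28],[[0,0,0],[0,0,0.08],28],[[0,0,0],[0,0,0.12],28],[[0,0,0],[0,0,0.12],28]]'; python3 - <<'E'
from h import *
im=grab('wrist','w5.png');caps(im);o=get_obs();print(o['ee_pos'],o['contact_force'])
E
```

```text
time: 8.8
ee_pos: [0.5754, 0.1408, 0.2109]
orientation: [2.738, 1.534, 0.016]
contact_force: [1.3, -0.2, 0.0]
grip_width: 0.279
finger_force: 0.0
[250 193  31  35 747] 424 box mid [0.571  0.1402 0.0894] size [0.0157 0.0157 0.0052]
[203 219  30  38 806] 415 box mid [0.5311 0.1405 0.0893] size [0.0156 0.0156 0.0055]
[301 219  30  38 790] 402 box mid [0.5915 0.1034 0.0891] size [0.0152 0.0154 0.005 ]
[255 244  24  40 801] 384 box mid [0.5504 0.1046 0.0893] size [0.0151 0.0154 0.0053]
[0.5741005  0.14052027 0.20807586] [-0.11226939 -0.44967679 -0.71036287]
```

View pics/w5.png

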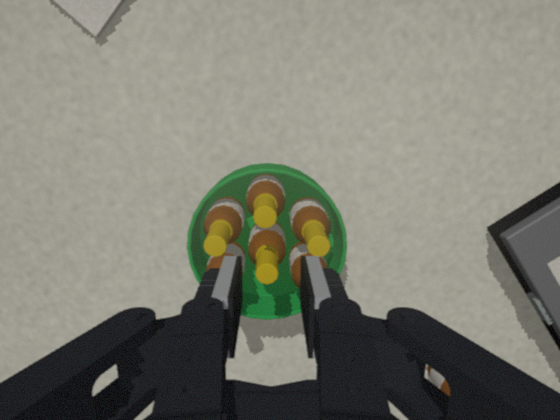

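```bash
python3 -m crank '[[[0,0,0],[-0.01,-0.045,0],60],[[0,0,0],[-0.02,-0.09,0],60],[[0,0,0],[-0.03,-0.135,0],60],[[0,0,0],[-0.04,-0.18,0],60],[[0,0,0],[-0.05,-0.225,0],60],[[0,0,0],[-0.06,-0.27,0],60],[[0,0,0],[-0.07,-0.315,0],60],[[0,0,0],[-0.08,-0.36,0],60],[[0,0,0],[-0.086,-0.404,0],60],[[0,0,0],[-0.086,-0.404,0],60],[[0,0,0],[-0.086,-0.404,0],60],[[0,0,0],[-0.086,-0.404,0],60]]'; python3 - <<'E'
from h import *
im=grab('wrist');caps(im);o=get_obs();print(o['ee_pos'],o['contact_force'])
E
```

```text
time: 10.05
ee_pos: [0.4854, -0.2631, 0.2032]
orientation: [-2.739, -1.536, 0.001]
contact_force: [0.5, 0.8, -0.0]
grip_width: 0.598
finger_force: 0.0
[261 190  24  36 725] 428 box mid [ 0.4856 -0.2644  0.0854] size [0.0151 0.0153 0.0056]
[ 0.48567781 -0.26274668  0.20342331] [ 0.3308315  -0.58844778 -0.26625111]
```

Target confirmed at (0.486, -0.264); descend and grip.

```bash
python3 -m crank '[[[0,0,0],[0,-0.0005,-0.04],60],[[0,0,0],[0,-0.0005,-0.08],60],[[0,0,0],[0,-0.0005,-0.11],60],[[0,0,0],[0,-0.0005,-0.1245],60],[[0,0,0],[0,-0.0005,-0.1245],60],[[0,0,0],[0,-0.0005,-0.1245],10],[[0,0,0],[0,-0.0005,-0.1245],10],[[0,0,0],[0,-0.0005,-0.1245],10],[[0,0,0],[0,-0.0005,-0.1245],10],[[0,0,0],[0,-0.0005,-0.1245],10],[[0,0,0],[0,-0.0005,-0.1245],10],[[0,0,0],[0,-0.0005,-0.1245],10]]' && python3 -m crank '[[[0,0,0],[0,0,0.01],10],[[0,0,0],[0,0,0.04],10],[[0,0,0],[0,0,0.08],10],[[0,0,0],[0,0,0.1245],10],[[0,0,0],[0,0,0.1245],10],[[0,0,0],[0,0,0.1245],10]]'; python3 - <<'E'
from h import *
im=grab('wrist','w6.png');caps(im);o=get_obs();print(o['ee_pos'],o['contact_force'])
E
```

```text
time: 11.3
ee_pos: [0.4868, -0.2649, 0.0808]
orientation: [2.739, 1.535, 0.003]
contact_force: [-0.5, 1.9, 6.6]
grip_width: 0.164
finger_force: 58.9
time: 11.9
ee_pos: [0.4865, -0.2652, 0.2055]
orientation: [2.738, 1.534, 0.002]
contact_force: [-0.1, 1.4, -1.9]
grip_width: 0.166
finger_force: 58.7
[ 251  251   42   81 2880] 1524 box mid [ 0.486  -0.2652  0.2099] size [0.0158 0.0164 0.0052]
[ 0.48550108 -0.26459124  0.20392675] [ 0.62534444  0.31643468 -1.22235588]
```

```bash
python3 - <<'E'
from h import *
im=grab('side');P=cloud(im);h=cv2.cvtColor(im['color'],cv2.COLOR_RGB2HSV)
m=(cv2.inRange(h,(105,120,40),(125,255,255))>0)&(im['depth']>0)
print(m.sum(),np.median(P[m],0),np.percentile(P[m],98,axis=0))
E
```

```text
1122 [ 0.49195609 -0.06218284  0.05349562] [0.72114382 0.44636003 0.06734445]
```

Jar top is about 0.07 m, well below the bottle's 0.12 m.

```bash
python3 -m crank '[[[0,0,0],[0.004,0.03,0],10],[[0,0,0],[0.009,0.07,0],10],[[0,0,0],[0.014,0.11,0],10],[[0,0,0],[0.02,0.155,0],10],[[0,0,0],[0.026,0.2,0],10],[[0,0,0],[0.032,0.245,0],10],[[0,0,0],[0.037,0.29,0],10],[[0,0,0],[0.041,0.32,0],10],[[0,0,0],[0.043,0.3345,0],10],[[0,0,0],[0.043,0.3345,0],10],[[0,0,0],[0.043,0.3345,0],10],[[0,0,0],[0.043,0.3345,0],10]]'; python3 - <<'E'
from h import *
im=grab('wrist','w7.png');caps(im);o=get_obs();print(o['ee_pos'],o['contact_force'])
E
```

```text
time: 13.2
ee_pos: [0.5283, 0.0686, 0.2033]
orientation: [2.742, 1.533, -0.002]
contact_force: [-0.1, 0.4, -0.6]
grip_width: 0.164
finger_force: 58.7
[256  64  28  33 723] 582 box mid [0.5708 0.1399 0.0898] size [0.0156 0.0154 0.0042]
[199  96  35  34 808] 545 box mid [0.5309 0.1405 0.0896] size [0.0157 0.0158 0.0059]
[310 100  34  35 811] 545 box mid [0.591  0.1032 0.0895] size [0.0154 0.0154 0.0054]
[251 131  38  32 752] 509 box mid [0.5503 0.1042 0.0895] size [0.0157 0.0155 0.0049]
[203 160  32  34 796] 489 box mid [0.5094 0.1056 0.0892] size [0.0156 0.0157 0.005 ]
[302 160  39  35 818] 486 box mid [0.5694 0.0682 0.0895] size [0.0155 0.0159 0.0052]
[ 250  251   43   81 2928] 1531 box mid [0.5283 0.0686 0.209 ] size [0.0167 0.0159 0.0079]
[0.52846303 0.06859091 0.20349317] [ 0.61556702 -0.16090448 -0.55922154]
```

View pics/w7.png

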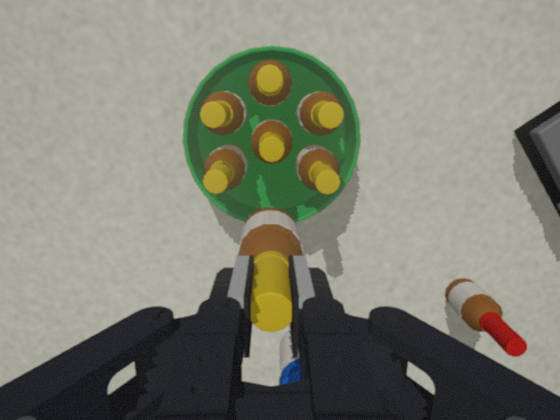

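```bash
python3 -m crank '[[[0,0,0],[0,0,-0.03],10],[[0,0,0],[0,0,-0.06],10],[[0,0,0],[0,0,-0.085],10],[[0,0,0],[0,0,-0.1],10],[[0,0,0],[0,0,-0.11],10],[[0,0,0],[0,0,-0.116],10],[[0,0,0],[0,0,-0.118],10],[[0,0,0],[0,0,-0.118],10],[[0,0,0],[0,0,-0.118],10]]'; python3 -m crank '[[[0,0,0],[0,0,-0.001],10],[[0,0,0],[0,0,-0.001],10],[[0,0,0],[0,0,-0.001],10]]';
```

```text
time: 14.15
ee_pos: [0.5294, 0.0699, 0.0866]
orientation: [2.74, 1.535, 0.002]
contact_force: [0.4, -0.2, -0.8]
grip_width: 0.164
finger_force: 58.7
time: 14.45
ee_pos: [0.5289, 0.07, 0.085]
orientation: [2.741, 1.536, 0.001]
contact_force: [-0.1, 0.3, -1.4]
grip_width: 0.163
finger_force: 58.7
```

```bash
python3 -m crank '[[[0,0,0],[0,0,-0.0005],10],[[0,0,0],[0,0,-0.001],10],[[0,0,0],[0,0,-0.001],10],[[0,0,0],[0,0,-0.001],10]]'
```

```text
time: 14.85
ee_pos: [0.5291, 0.0701, 0.0848]
orientation: [2.741, 1.536, 0.002]
contact_force: [-2.4, 0.0, 7.7]
grip_width: 0.168
finger_force: 59.6
```

```bash
python3 -m crank '[[[0,0,0],[0,0,0.0005],28],[[0,0,0],[0,0,0.0005],28],[[0,0,0],[0,0,0.0005],28],[[0,0,0],[0,0,0.0005],28],[[0,0,0],[0,0,0.005],28],[[0,0,0],[0,0,0.015],28],[[0,0,0],[0,0,0.04],28],[[0,0,0],[0,0,0.08],28],[[0,0,0],[0,0,0.12],28],[[0,0,0],[-0.02,-0.03,0.13],28],[[0,0,0],[-0.02,-0.03,0.13],28],[[0,0,0],[-0.02,-0.03,0.13],28]]'; python3 - <<'E'
from h import *
im=grab('wrist','w8.png');caps(im);o=get_obs();print(o['ee_pos'],o['contact_force'])
E
```

```text
time: 16.05
ee_pos: [0.5089, 0.0397, 0.2148]
orientation: [2.741, 1.534, 0.003]
contact_force: [1.3, 0.1, -0.7]
grip_width: 0.281
finger_force: 0.0
[251   3  39  41 955] 609 box mid [0.5706 0.14   0.0893] size [0.0157 0.0158 0.0051]
[202  41  34  36 857] 565 box mid [0.5308 0.1403 0.0894] size [0.0156 0.0154 0.0052]
[311  42  35  35 864] 567 box mid [0.591  0.1029 0.0894] size [0.0158 0.0154 0.0053]
[260  77  27  30 616] 510 box mid [0.5502 0.1044 0.0896] size [0.0154 0.0154 0.005 ]
[205 110  32  30 696] 495 box mid [0.5093 0.1055 0.0895] size [0.0157 0.0156 0.0044]
[309 110  33  30 722] 492 box mid [0.5693 0.0681 0.0897] size [0.0153 0.016  0.0047]
[258 139  27  31 660] 455 box mid [0.5278 0.0701 0.0896] size [0.0156 0.0156 0.0047]
[0.50885369 0.03999324 0.21409649] [-0.63748925 -0.51589555  0.7883139 ]
```

View pics/w8.png

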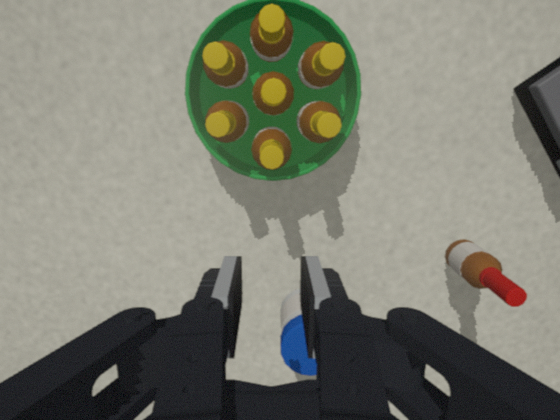

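The picture shows seven upright caps in the carrier, with the new ones at (271,18) and (271,154). All the tops are at the same height. The red bottle is still standing at (480,270).

```bash
python3 -c "
from cell import *
print(close_job())"
```

```text
the job is handed in; nothing more can be done
None
```

Both yellow-capped bottles now stand upright in the carrier's two empty places, so it holds all seven. The red-capped bottle was not touched, and I handed the job in at about 16 s; no verdict came back.

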